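Top up the gravity roller rack with a fallen drink carton

ROBOT

A 7-joint arm with a two-finger parallel gripper is mounted at the origin on a cart in front of the work surface, level with it; the furniture and walls round the work are solid. World frame = base frame: x ahead of the robot, y to its left, z up, the work surface at z = 0. Lengths are in m, angles in rad, forces in N, time in s.
With the tool pointing down it reaches from about 0.4 to 0.85 m from the base axis. Payload 4.5 kg.
Tool frame: the origin (TCP) lies at the very end of the fingers, on their centre line; the grasp point (between the pads) lies 19 mm behind it (r.grip_depth is the z of the grasp point in the tool frame, in m); z points along the fingers, y is the line along which they close (so a half turn about z gives the same grasp; the last joint's range is limited). The gripper opens to 88 mm and grips with 3 to 60 N. Pads are 18 mm wide; open, the fingers measure 123 mm over their backs; the gripper's body (75 mm by 187 mm) begins 45 mm behind the grasp point.
Start: joints at [0.034, 0.689, -0.195, 1.565, 0.157, 0.902, -0.215], TCP at [0.625, 0, 0.239] pointing down, gripper open.
Joint ranges: [-3.01, 3.01], [-0.46, 2.08], [-1.47, 1.51], [0.13, 2.56], [-1, 4.14], [0.04, 2.09], [-2.66, 2.66]. Speed limits (rad/s): [2.57, 2.57, 3.14, 3.14, 3.14, 3.14, 3.14].

INTERFACE

Orientations are given as a unit quaternion [x, y, z, w].
In Python, from plant import r gives the robot as it stands.
- The arm moves only by the tool steer_hand, called after ">>>" as a command line: name --pt "numbers of a row" for each row, then --argument value for the rest. Schema: {"type":"object","properties":{"steps":{"type":"array","items":{"type":"array","items":{"type":"number"},"minItems":7,"maxItems":7},"minItems":1,"maxItems":10},"grip_force":{"type":"number"},"only":{"type":"string"},"quiet":{"type":"boolean"},"lines":{"type":"string"}},"required":["steps"],"additionalProperties":false}. steps is a list of rows, 1 to 10 of them, each of 7 numbers: the opening from 0.0 (shut) to 1.0 (fully open), then dx, dy, dz in units of 100 mm, then a rotation vector rx, ry, rz in units of 0.1 rad; each row is the pose to reach, as a shift and turn from the pose commanded when the call began, along the tool's axes at that moment; what a row does not reach only later rows make up. A row lasts 1/10 s, in which the tool goes at most 0.05 m and 0.15 rad, less where a joint would pass 70% of its speed; a pose out of reach is approached as far as the arm can. The fingers move at their own pace and stop on an object; grip_force is the grip in N (left out, the last holds). Time passes only in rows, so rows that do not move let the fingers close. The tool returns the time, the measured TCP pose, the force, the opening and the grip force at its end. only (a regular expression) keeps the lines of the reply that match it, lines (a string "A,B") keeps lines A to B, and quiet returns only ok. Input that does not fit is refused with a message, and nothing moves.
- r.get_state(): the state, without advancing time (a new reading comes with each control period).
- r.snapshot(name): name is "scene" or "side" or "wrist"; returns the picture (420x560x3 uint8, red, green, blue); there is no depth.
- r.camera_params(name): a dict with "fx", "fy", "cx", "cy" (pixels), "rvec" (rotation vector, rad) and "tvec" (3), from world to camera coordinates, as OpenCV has them. Camera axes: x right, y down, z forward; pixel columns grow to the right and rows downward; lengths in m; the calibration is good to about 2 mm. The wrist camera is an equidistant fisheye: a pixel r from the principal point sees the ray r / f radians off the axis. A picture is of the moment at which its call begins: read the wrist's pose just before it. camera_params takes no time and is no camera call; for the wrist camera it gives the pose at the moment of the call.
- r.finish_job(): hands the job in; it is judged then, once.
The state is a dict: "clock": time; "q": joint angles; "qd": joint speeds; "joint_torque": joint torques, N m; "tool_pos": TCP position; "eef_rot": TCP orientation; "contact_force": force on the tool from outside, world axes, zero at the start; "moment": the same for the moment, N m; "opening": opening from 0.0 (shut) to 1.0 (fully open); "finger_force": force on a finger pad.
Only numpy, scipy, OpenCV 4.12 (cv2) and the standard library are available. Lean on these libraries where they do the work, as an engineer would, in place of code of your own. Each camera call takes 0.05 s, during which the arm holds its last target. There are 200 camera calls.

TASK

The drink carton lying on its side belongs on the sloping roller rack, behind the carton already waiting in the narrow lane. Stand it up on the worktop and let it go; then take it again from above and set it, cap up, on the rollers at the high rear end of the narrow lane before letting go, so that it rolls down by itself, without being pushed or carried, until it rests against the carton in front. Leave everything else where it stands.

Things in the scene. Friction and masses are not known exactly. Their poses are not given: they have to be found in the camera images.
- carton: Plain off-white drink carton with a grey-beige band, rigid, about 0.5 kg, 72 x 60 x 115 mm (its own x, y, z). Starts lying on the black hob on a 60 mm wide side, -x face up, cap end roughly to the robot's right. Origin: centre of its foot, the 72 x 60 mm end without cap; z from foot to cap; grip it across y (60 mm). Standing, it rocks back upright by itself if it leans under 25 degrees.
- carton_cap (a point): Top centre of the carton's white screw cap, which is 24 mm across and stands 12 mm above the flat top, 12 mm from the carton's centre line towards its -x face. Same axes as the carton.
- lane_load (a point): Where to set the carton's foot: centre line of the narrow lane, high rear end, level with the roller tops. Axes of the sloping bed: x up the slope to the rear, y to the left across the lane, z square to the rollers (0.14 rad off vertical). The lane is 66 mm wide inside, so the carton's 60 mm width goes across it, either way round. The rear end board is 80 mm further up, 9 mm above the rollers.
- lane_stop (a point): The stop at the low front end of the narrow lane, on its centre line, level with the roller tops; axes as lane_load, which lies 248 mm up the slope. The foot of the front carton has its centre 36 mm up the slope from here, that of the next one 108 mm. The rollers (17 mm thick, every 22 mm) turn freely with a little drag: a carton let go on them starts rolling at once, at up to about 0.2 m/s.
- lane_mouth (a point): Top of the lead-ins above lane_load (28 mm above the rollers; same axes): beside the rear half of the lane thin metal strips lean outwards from the side rails, making the mouth 84 mm wide up here. The wooden rails below them stand 14 mm above the rollers.
- rack: Fixed pale wooden rack with two roller lanes, 340 mm long, 226 mm wide, stops at the low front end near the robot. Origin under its centre at worktop level; x to the rear, y left, z up. Narrow lane at y = -57 mm, wide one at +49. Roller tops 62 mm high at the front, 109 at the rear. A level board (top 227 mm high) covers x = -173 to -27 mm, so the lanes are open from above only behind it.
- carton_front: The carton already in the narrow lane, of the same make and size as carton, standing at the stop. Origin at the centre of its foot, z along its height. Loose.
- tin_0: Food tin, 75 mm across and 58 mm high, standing at the stop in the wide lane (left of the narrow one). Origin at the centre of its foot. Loose.
- tin_1: The same kind of tin, standing behind tin_0 in the wide lane. Loose.
- kitchen_timer: Wind-up kitchen timer, 64 mm across, 40 mm high, on the rack's top board. Origin under its centre. Loose.
- tea_light: Tea light in a metal cup, 38 mm across, 15 mm high, on the rack's top board. Loose.
- honey_jar: Honey jar, 60 mm across, 86 mm high, at the back of the hob. Origin at the centre of its foot. Loose.
- mug: Striped mug, 88 mm across and 92 mm high, at the back. Loose.
- wooden_spoon: Wooden cooking spoon, 310 mm long, 14 mm high, lying flat behind the work area. Origin under its middle, x along it. Loose.

How it is judged:
By the outcome, as a careful person would: the job done as asked, in the order asked, and still so for the second after the job is handed in, with the robot touching nothing.
It also fails if it takes over 51 s, if anything falls off the work surface, if the arm or the gripper's body presses on something with over 40 N, if the wrist force passes 120 N, or if a joint passes its speed limit or range.

## Working session

There is one attempt and no reset: what is moved stays moved. The work goes in short steps, Python scripts to look and compute and a tool call to move; the robot and the scene stay as the last step left them, time stands still between calls to the robot, and variables do not carry over. Pictures are saved under pics/ and viewed, at most 10 in all, crops included, and the job is handed in when it is done.

```bash
ls; mkdir -p pics; python3 - <<'E'
from plant import r
import cv2
for n in("scene","side","wrist"):
    p=r.camera_params(n); print(n,p)
    cv2.imwrite(f"pics/{n}0.png",r.snapshot(n)[:,:,::-1])
s=r.get_state(); print(s["clock"],s["tool_pos"],s["eef_rot"],r.grip_depth)
E
```

```text
pics
plant.py
scene {'fx': 413.6113418317133, 'fy': 413.6113418317133, 'cx': 273.56330654110843, 'cy': 205.02770742418437, 'rvec': array([ 1.48299152, -1.74534504,  0.95751352]), 'tvec': array([0.1489712 , 0.41138202, 0.58198857])}
side {'fx': 382.28185751074074, 'fy': 382.28185751074074, 'cx': 278.2273807178194, 'cy': 206.45699231139477, 'rvec': array([ 2.26700141, -0.42773712,  0.18193903]), 'tvec': array([-0.51714252,  0.29507285,  1.0876095 ])}
wrist {'fx': 325.19226210127806, 'fy': 325.19226210127806, 'cx': 283.230082033037, 'cy': 208.23261007306618, 'rvec': array([-2.88248739e+00,  1.14114840e-03,  2.11828252e-03]), 'tvec': array([-0.62371032, -0.03416464,  0.38893142])}
0.15 [ 6.24557056e-01 -2.98893897e-05  2.38141336e-01] [ 7.07083726e-01  7.07129543e-01 -4.91157322e-04 -4.15271331e-04] -0.0187
```

View pics/scene0.png

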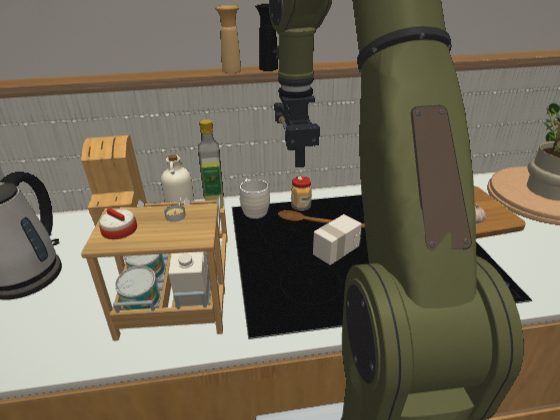

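View pics/side0.png

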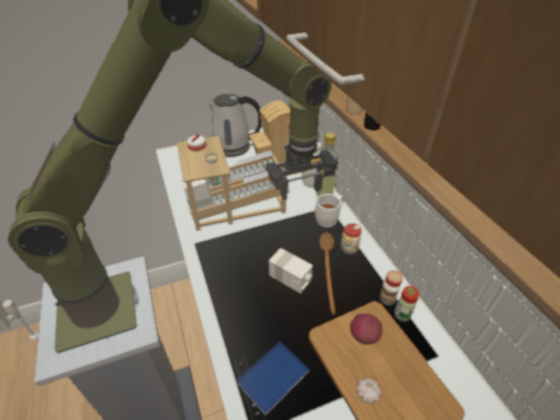

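View pics/wrist0.png

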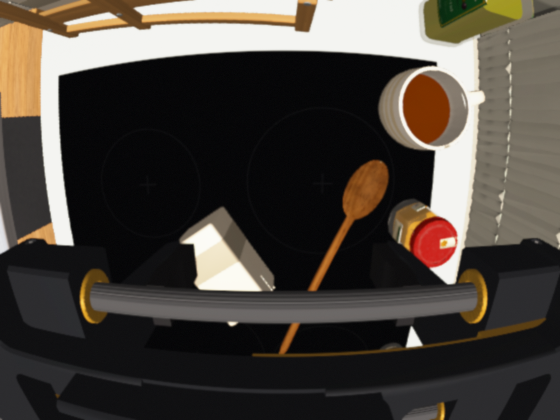

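The scene view shows the carton at (338,240) on the hob and the rack board at (155,232). In the side view the carton is at (290,270) and the rack at (230,190). In the wrist view the carton is at (228,250), partly hidden. I'll enlarge these areas to get the corners.

```bash
cat > h.py <<'E'
import numpy as np, cv2
from plant import r
from scipy.spatial.transform import Rotation as R
def ray(n,uv,P=None):
    p=P or r.camera_params(n); Rm=cv2.Rodrigues(np.array(p["rvec"]))[0]; c=-Rm.T@p["tvec"]
    d=(np.array(uv,float)-[p["cx"],p["cy"]])/p["fx"]
    if n=="wrist":
        a=np.hypot(*d); v=np.r_[d/a*np.sin(a),np.cos(a)] if a>0 else np.array([0,0,1.])
    else: v=np.r_[d,1]
    v=Rm.T@v; return c,v/np.linalg.norm(v)
def on(n,uv,z,P=None):
    c,v=ray(n,uv,P); return c+v*(z-c[2])/v[2]
def tri(obs):
    A=np.zeros((3,3));b=np.zeros(3)
    for n,uv in obs:
        c,v=ray(n,uv);M=np.eye(3)-np.outer(v,v);A+=M;b+=M@c
    return np.linalg.solve(A,b)
def proj(n,X):
    p=r.camera_params(n);return cv2.projectPoints(np.array(X,float).reshape(-1,3),np.array(p["rvec"]),np.array(p["tvec"]),np.array([[p["fx"],0,p["cx"]],[0,p["fy"],p["cy"]],[0,0,1]]),None)[0][:,0]
E
python3 - <<'E'
import cv2,numpy as np
a=cv2.imread("pics/scene0.png");b=cv2.imread("pics/side0.png")
def crop(i,x,y,w,h,k): return cv2.resize(i[y:y+h,x:x+w],(w*k,h*k),interpolation=cv2.INTER_CUBIC)
t=np.hstack([crop(a,300,205,80,60,5),crop(b,255,240,80,60,5)])
u=np.hstack([crop(a,80,190,160,120,2),crop(b,170,130,120,120,2)])
u=np.hstack([crop(a,80,195,200,150,2),crop(b,160,115,200,150,2)])
cv2.imwrite("pics/c1.png",np.vstack([t,u]))
E
```

```text
(no output)
```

View pics/c1.png

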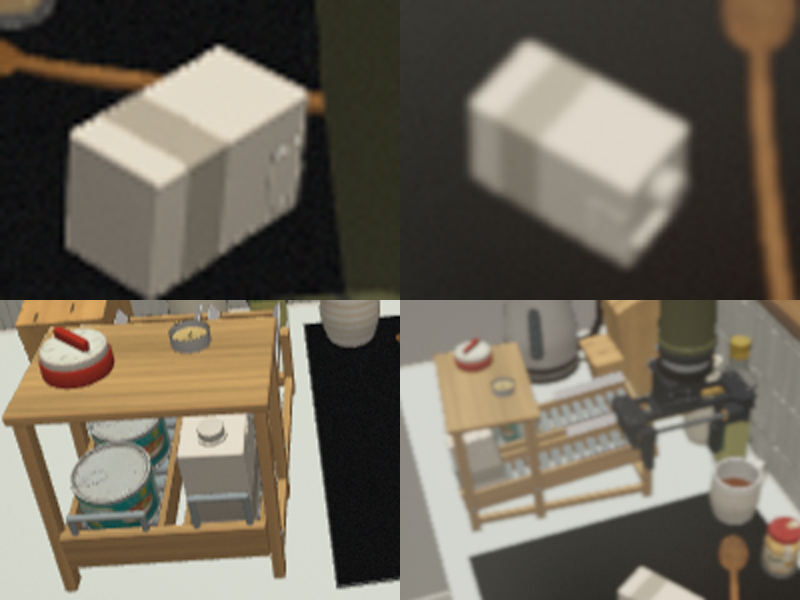

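The crops give clear corners. The carton's top face is in the scene view at (314,231), (331,242), (361,224), (344,214), and in the side view at (269,260), (281,248), (313,266), (301,279). The rack board corners are visible in both views.

```bash
python3 - <<'E'
from h import *
np.set_printoptions(precision=4,suppress=True)
S=[(314.4,231),(331.4,242.2),(361.2,224.4),(344,214.2)]
D=[(281,248),(269,259.6),(301,279),(312.6,265.6)]
for s,d in zip(S,D): print(on("scene",s,.072),on("side",d,.072),tri([("scene",s),("side",d)]))
print("board FL FR RR RL")
for s,d in zip([(82.5,253.5),(214,246),(219,205),(105,208)],[(177.5,140),(186.5,180),(229,173.5),(220,136.5)]):
    print(on("scene",s,.227),on("side",d,.227),tri([("scene",s),("side",d)]))
E
```

```text
[ 0.549  -0.0358  0.072 ] [ 0.5514 -0.0331  0.072 ] [ 0.5501 -0.0351  0.0727]
[ 0.4976 -0.0643  0.072 ] [ 0.5017 -0.0627  0.072 ] [ 0.5005 -0.064   0.0716]
[ 0.5562 -0.1571  0.072 ] [ 0.561  -0.1623  0.072 ] [ 0.5623 -0.1595  0.0678]
[ 0.6089 -0.1288  0.072 ] [ 0.6118 -0.1305  0.072 ] [ 0.6121 -0.1296  0.0703]
board FL FR RR RL
[0.3411 0.4216 0.227 ] [0.3493 0.4392 0.227 ] [0.3464 0.4253 0.2293]
[0.323  0.2007 0.227 ] [0.3344 0.2006 0.227 ] [0.3331 0.2025 0.2226]
[0.4572 0.1868 0.227 ] [0.4638 0.1845 0.227 ] [0.4641 0.1873 0.2238]
[0.4869 0.4119 0.227 ] [0.4933 0.4063 0.227 ] [0.4949 0.4143 0.2222]
```

```bash
cat >> h.py <<'E'
np.set_printoptions(precision=4,suppress=True)
def frame(y,T):
    "tool y horizontal along y, tool z down tipped by T towards tool-x horizontal"
    y=np.r_[y,0.]/np.linalg.norm(y); h=np.cross([0,0,1],y); Z=np.array([0,0,1.])
    return np.c_[h*np.cos(T)+Z*np.sin(T),y,h*np.sin(T)-Z*np.cos(T)]
def go(name,grasp,Rt,pos0=None,R0=None):
    "print row from a (commanded) pose to grasp point/orientation"
    s=r.get_state()
    if pos0 is None: pos0=np.array(s["tool_pos"]); R0=R.from_quat(s["eef_rot"]).as_matrix()
    t=np.array(grasp)+Rt[:,2]*abs(r.grip_depth)
    print(name,"d",R0.T@(t-pos0),"rv",R.from_matrix(R0.T@Rt).as_rotvec(),"tcp",t); return t,Rt
E
python3 - <<'E'
from h import *
a=np.radians(-57.5); A=np.array([np.cos(a),np.sin(a)])
g=np.r_[np.array([.5555,-.097])+.0205*A,.052]
Rt=frame([-A[1],A[0]],np.radians(32))
R0=R.from_quat([.70711,.70711,0,0]).as_matrix();p0=np.array([.625,0,.239])
p,_=go("pre",g-.08*Rt[:,2],Rt,p0,R0)
go("in",g,Rt,p,Rt)
E
```

```text
pre d [-0.1417 -0.041   0.135 ] rv [ 0.1584  0.5433 -0.5523] tcp [ 0.584  -0.1417  0.104 ]
in d [ 0.   -0.    0.08] rv [0. 0. 0.] tcp [ 0.5612 -0.1059  0.0361]
```

Careful with the scale: shifts go in units of 100 mm and turns go in units of 0.1 rad. That gives: -0.1417 m is -1.417, 0.135 m is 1.35, -0.5523 rad is -5.523.

>>> steer_hand --pt "1 -0.3 -0.1 0.2 0.3 1.1 -1.1" --pt "1 -0.6 -0.2 0.5 0.6 2.2 -2.2" --pt "1 -0.9 -0.3 0.8 1 3.3 -3.3" --pt "1 -1.2 -0.4 1.1 1.3 4.4 -4.4" --pt "1 -1.417 -0.41 1.35 1.584 5.433 -5.523" --pt "1 -1.417 -0.41 1.35 1.584 5.433 -5.523" --pt "1 -1.417 -0.41 1.35 1.584 5.433 -5.523" --pt "1 -1.417 -0.41 1.35 1.584 5.433 -5.523" --grip_force 25

```text
clock: 0.95
tool_pos: [0.5845, -0.1404, 0.1042]
eef_rot: [0.462, 0.843, 0.133, -0.241]
contact_force: [0.2, -0.4, -0.5]
opening: 1.002
finger_force: 0.0
```

```bash
python3 - <<'E'
from h import *
w=r.snapshot("wrist");cv2.imwrite("pics/w1.png",w[:,:,::-1])
E
```

```text
(no output)
```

View pics/w1.png

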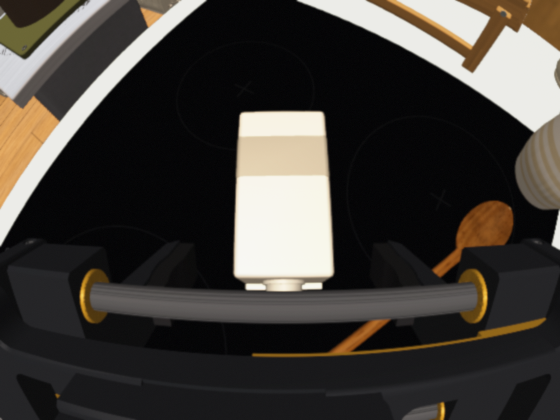

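The carton is centred between the fingers: its near edge spans columns 235–333, and the principal column is 283. I'll go in and close.

Converted, 0.08 m is 0.8, 0.06 m is 0.6.

>>> steer_hand --pt "1 0 0 0.3 0 0 0" --pt "1 0 0 0.6 0 0 0" --pt "1 0 0 0.8 0 0 0" --pt "1 0 0 0.8 0 0 0" --pt "0 0 0 0.8 0 0 0" --pt "0 0 0 0.8 0 0 0" --pt "0 0 0 0.8 0 0 0" --pt "0 0 0 0.8 0 0 0" --pt "0 0 0 0.8 0 0 0" --pt "0 0 0 0.8 0 0 0" --grip_force 30

```text
clock: 2.0
tool_pos: [0.5623, -0.1064, 0.0368]
eef_rot: [0.463, 0.843, 0.133, -0.241]
contact_force: [1.5, -1.3, 5.8]
opening: 0.68
finger_force: 29.9
```

```bash
python3 - <<'E'
from h import *
a=np.radians(-57.5); A=np.array([np.cos(a),np.sin(a)])
g0=np.r_[np.array([.5555,-.097])+.0205*A,.052]
y=[-A[1],A[0]];R0=frame(y,np.radians(32));p0=g0+.0187*R0[:,2]
up=g0+[0,0,.09]; go("lift",up,R0,p0,R0)
# rotate -90 deg about tool y; grasp above table 80 mm when upright (hold 12 mm above)
go("stand",[.54,-.13,.14],frame(y,np.radians(32-90)),up+.0187*R0[:,2],R0)
E
```

```text
lift d [ 0.0477  0.     -0.0763] rv [0. 0. 0.] tcp [ 0.5612 -0.1059  0.1261]
stand d [-0.0189 -0.0308 -0.0165] rv [ 0.     -1.5708  0.    ] tcp [ 0.5485 -0.1434  0.1301]
```

Converted, -0.076 m is -0.76, -0.05 m is -0.5.

>>> steer_hand --pt "0 0.16 0 -0.25 0 0 0" --pt "0 0.32 0 -0.5 0 0 0" --pt "0 0.48 0 -0.76 0 0 0" --pt "0 0.48 0 -0.76 0 0 0"

```text
clock: 2.4
tool_pos: [0.5632, -0.1058, 0.1286]
eef_rot: [0.462, 0.844, 0.133, -0.239]
contact_force: [0.6, 0.4, -4.6]
opening: 0.676
finger_force: 29.9
```

>>> steer_hand --pt "0 0 -0.03 0 0 -1.4 0" --pt "0 -0.02 -0.06 -0.02 0 -2.8 0" --pt "0 -0.04 -0.1 -0.04 0 -4.2 0" --pt "0 -0.06 -0.13 -0.06 0 -5.6 0" --pt "0 -0.08 -0.16 -0.08 0 -7 0" --pt "0 -0.1 -0.2 -0.1 0 -8.4 0" --pt "0 -0.12 -0.22 -0.11 0 -9.8 0" --pt "0 -0.14 -0.25 -0.13 0 -11.2 0" --pt "0 -0.16 -0.28 -0.15 0 -12.6 0" --pt "0 -0.19 -0.31 -0.17 0 -14 0"

```text
clock: 3.4
tool_pos: [0.5356, -0.1425, 0.1238]
eef_rot: [0.473, 0.852, -0.136, 0.181]
contact_force: [-0.8, -0.2, -3.8]
opening: 0.679
finger_force: 29.9
```

```bash
python3 - <<'E'
from h import *
s=r.get_state();print(s["q"],R.from_quat(s["eef_rot"]).as_matrix(),s["moment"])
a=r.snapshot("side");b=r.snapshot("scene");cv2.imwrite("pics/s2.png",np.hstack([cv2.resize(x[100:380,130:480],None,fx=1.14,fy=1.14) for x in(a,b)])[:,:,::-1])
E
```

```text
[-0.2668  0.8046  0.3232  2.1404  1.295   0.2013 -0.7741] [[-0.4876  0.8545  0.1794]
 [ 0.7563  0.516  -0.4022]
 [-0.4362 -0.0604 -0.8978]] [ 0.6342  0.3013 -0.0189]
```

View pics/s2.png

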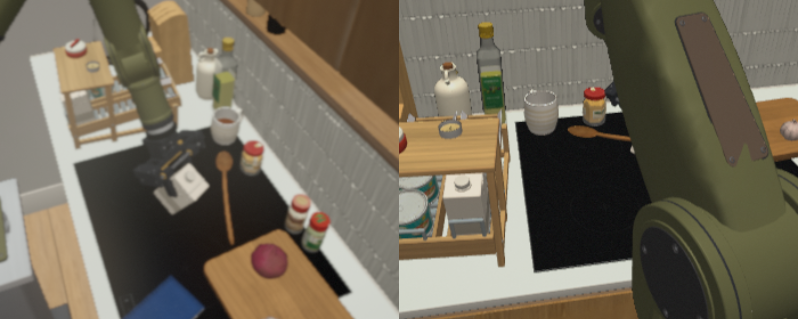

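The tool has turned about 58° of the 90°. I'll continue and see how far the arm goes.

>>> steer_hand --pt "0 0 0 0 0 -1.2 0" --pt "0 0 0 0 0 -1.2 0" --pt "0 0 0 0 0 -1.2 0" --pt "0 0 0 0 0 -1.2 0" --pt "0 0 0 0 0 -1.2 0" --pt "0 0 0 0 0 -1.2 0"

```text
clock: 4.1
tool_pos: [0.5367, -0.1444, 0.1252]
eef_rot: [0.466, 0.838, -0.163, 0.232]
contact_force: [0.4, 0.2, -3.3]
opening: 0.678
finger_force: 29.9
```

```bash
python3 - <<'E'
from h import *
s=r.get_state();print(s["q"],s["qd"],R.from_quat(s["eef_rot"]).as_matrix())
E
```

```text
[-0.3208  0.8343  0.3131  2.1973  1.7508  0.3173 -1.3022] [-0.0031 -0.0034  0.0004  0.0017  0.0176  0.0054 -0.017 ] [[-0.4585  0.8567  0.2365]
 [ 0.7053  0.5127 -0.4896]
 [-0.5407 -0.0577 -0.8393]]
```

Converted, -0.42 rad is -4.2.

>>> steer_hand --pt "0 0 0 0 0 -1.1 0" --pt "0 0 0 0 0 -2.2 0" --pt "0 0 0 0 0 -3.3 0" --pt "0 0 0 0 0 -4.2 0" --pt "0 0 0 0 0 -4.2 0" --pt "0 0 0 0 0 -4.2 0" --pt "0 0 0 0 0 -4.2 0" --pt "0 0 0 0 0 -4.2 0"

```text
clock: 4.9
tool_pos: [0.5371, -0.1448, 0.1265]
eef_rot: [0.422, 0.771, -0.256, 0.402]
contact_force: [-0.8, -0.6, -3.8]
opening: 0.676
finger_force: 29.9
```

```bash
python3 - <<'E'
from h import *
a=np.radians(-57.5); A=np.array([np.cos(a),np.sin(a)]);y=[-A[1],A[0]]
s=r.get_state();print(s["q"])
Rm=R.from_quat(s["eef_rot"]).as_matrix();p=np.array(s["tool_pos"])
Rc=Rm@frame(y,np.radians(32)).T   # rotation of carton since the grasp
c0=np.c_[[0,0,-1],np.r_[y,0],np.r_[A,0]]; c=Rc@c0
g=p-.0187*Rm[:,2]; foot=g-c@np.array([-.016,0,.078])
print("carton axes\n",c,"\nfoot",foot,"lean",np.degrees(np.arccos(c[2,2])))
crn=[(foot+c@np.array([i*.036,j*.03,0]))[2] for i in(-1,1) for j in(-1,1)];print(crn)
Rt=Rm@(R.align_vectors([[0,0,1]],[c[:,2]])[0].as_matrix()) 
fix=R.align_vectors([[0,0,1]],[c[:,2]])[0].as_matrix()@Rm
print("fix rv",R.from_matrix(Rm.T@fix).as_rotvec(),"down in tool",Rm.T@[0,0,-1])
E
```

```text
[-0.4574  1.0401  0.1955  2.3223  1.9155  0.882  -1.8103]
carton axes
 [[ 0.5118  0.8572  0.0571]
 [-0.8589  0.512   0.0121]
 [-0.0188 -0.0553  0.9983]] 
foot [ 0.5333 -0.1458  0.0585] lean 3.3474564193691543
[np.float64(0.06084050185091074), np.float64(0.05752425448637291), np.float64(0.059484610585867514), np.float64(0.05616836322132968)]
fix rv [-0.0293 -0.0188  0.0469] down in tool [0.8366 0.0553 0.545 ]
```

Converted, 0.0435 m is 0.435, 0.0283 m is 0.283, 0.047 rad is 0.47.

>>> steer_hand --pt "0 0.1 0.01 0.07 -0.29 -0.19 0.47" --pt "0 0.21 0.01 0.14 -0.29 -0.19 0.47" --pt "0 0.32 0.02 0.21 -0.29 -0.19 0.47" --pt "0 0.41 0.03 0.27 -0.29 -0.19 0.47" --pt "0 0.435 0.03 0.283 -0.29 -0.19 0.47" --pt "0 0.435 0.03 0.283 -0.29 -0.19 0.47"

```text
clock: 5.5
tool_pos: [0.5369, -0.1438, 0.0731]
eef_rot: [0.431, 0.761, -0.24, 0.421]
contact_force: [-0.1, 0.6, -3.3]
opening: 0.678
finger_force: 29.9
```

```bash
python3 - <<'E'
from h import *
Rm=R.from_quat(r.get_state()["eef_rot"]).as_matrix();print("down",Rm.T@[0,0,-1])
E
```

```text
down [0.848  0.0023 0.5299]
```

Foot should be ~5 mm up; lower gently until contact.

Converted, 0.0034 m is 0.034, 0.002 m is 0.02.

>>> steer_hand --pt "0 0.017 0 0.01 0 0 0" --pt "0 0.034 0 0.02 0 0 0" --pt "0 0.034 0 0.02 0 0 0"

```text
clock: 5.8
tool_pos: [0.5369, -0.1436, 0.0697]
eef_rot: [0.431, 0.761, -0.24, 0.422]
contact_force: [-0.1, 0.2, -2.8]
opening: 0.676
finger_force: 29.9
```

>>> steer_hand --pt "0 0.013 0 0.008 0 0 0" --pt "0 0.013 0 0.008 0 0 0"

```text
clock: 6.0
tool_pos: [0.537, -0.144, 0.0696]
eef_rot: [0.43, 0.76, -0.24, 0.423]
contact_force: [-3.1, 3.6, 5.5]
opening: 0.678
finger_force: 29.9
```

Contact. I'll open, settle and back off along the tool axis.

Converted, -0.14 m is -1.4, -0.11 m is -1.1.

>>> steer_hand --pt "1 0 0 0 0 0 0" --pt "1 0 0 0 0 0 0" --pt "1 0 0 0 0 0 0" --pt "1 0 0 0 0 0 0" --pt "1 0 0 0 0 0 0" --pt "1 0 0 -0.3 0 0 0" --pt "1 0 0 -0.7 0 0 0" --pt "1 0 0 -1.1 0 0 0" --pt "1 0 0 -1.4 0 0 0" --pt "1 0 0 -1.4 0 0 0"

```text
clock: 7.0
tool_pos: [0.4757, -0.0381, 0.1427]
eef_rot: [0.429, 0.763, -0.237, 0.421]
contact_force: [0.5, -0.3, -0.1]
opening: 0.996
finger_force: 0.0
```

```bash
python3 - <<'E'
from h import *
s=r.get_state();print(s["q"])
a=r.snapshot("side");b=r.snapshot("wrist");cv2.imwrite("pics/s3f.png",a[:,:,::-1]);cv2.imwrite("pics/w3f.png",b[:,:,::-1]);np.save("w3p",r.camera_params("wrist"))
cv2.imwrite("pics/s3.png",np.hstack([cv2.resize(a[120:360,150:400],(400,384)),cv2.resize(b,(400,300))[:, :] if 0 else cv2.resize(b,(400,384))])[:,:,::-1])
E
```

```text
[-0.7134  1.0147  0.0973  2.409   1.66    0.9229 -1.9098]
```

View pics/s3.png

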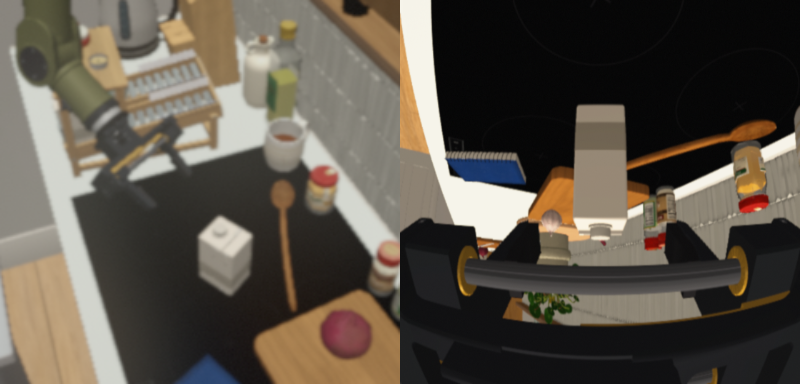

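The carton stands upright, and the side view shows all four lower edges on the hob. I'll go via a hover near the rack to measure the lane with the wrist camera.

```bash
python3 - <<'E'
from h import *
p,Rt=go("hover",np.array([.52,.10,.34]),frame([1,0.3],0))
E
```

```text
hover d [-0.0997  0.11   -0.1786] rv [0.1254 1.0072 0.2283] tcp [0.52   0.1    0.3213]
```

Converted, -0.179 m is -1.79, -0.14 m is -1.4, 1.007 rad is 10.07.

>>> steer_hand --pt "1 -0.2 0.1 -0.3 0.2 1.3 0.3" --pt "1 -0.4 0.3 -0.6 0.4 2.6 0.6" --pt "1 -0.6 0.5 -1 0.6 3.9 0.9" --pt "1 -0.8 0.8 -1.4 0.7 5.2 1.2" --pt "1 -1 1.1 -1.79 0.8 6.5 1.5" --pt "1 -1 1.1 -1.79 1 7.8 1.8" --pt "1 -1 1.1 -1.79 1.15 9.1 2" --pt "1 -1 1.1 -1.79 1.25 10.07 2.28" --pt "1 -1 1.1 -1.79 1.25 10.07 2.28" --pt "1 -1 1.1 -1.79 1.25 10.07 2.28"

```text
clock: 8.1
tool_pos: [0.5221, 0.09, 0.3206]
eef_rot: [0.604, 0.797, -0.002, 0.0]
contact_force: [0.2, -1.0, -0.0]
opening: 1.0
finger_force: 0.0
```

```bash
python3 - <<'E'
from h import *
s=r.get_state();print(s["q"])
P=r.camera_params("wrist");b=r.snapshot("wrist");cv2.imwrite("pics/w4.png",b[:,:,::-1]);np.save("w4p.npy",P,allow_pickle=True)
cv2.imwrite("pics/w4b.png",cv2.resize(b[0:300],(800,429))[:,:,::-1])
E
```

```text
[-0.0857  0.4709 -0.2711  1.7353  0.1521  0.9587 -0.1436]
```

View pics/w4b.png

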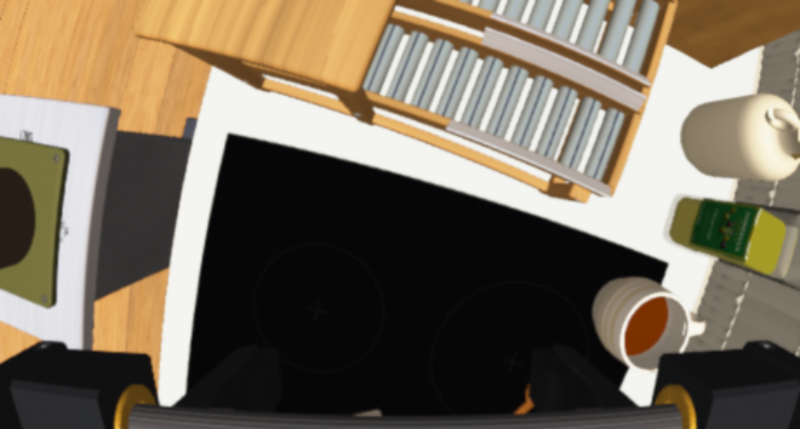

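The view shows the narrow lane's rollers from (385,70) to (610,150). The lower lead-in strip runs (447,127)–(608,193) and the upper one (485,35)–(645,105). I'll enlarge this.

```bash
python3 - <<'E'
import cv2
a=cv2.imread("pics/w4.png")[0:150,270:480]
cv2.imwrite("pics/w4c.png",cv2.resize(a,(798,570),interpolation=cv2.INTER_CUBIC))
E
```

```text
(no output)
```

View pics/w4c.png

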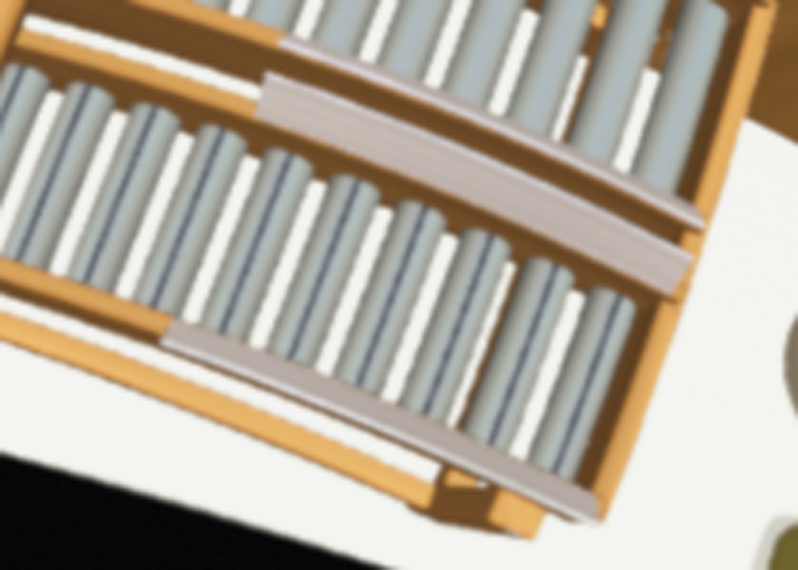

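```bash
cat > rack.py <<'E'
from h import *
P=np.load("w4p.npy",allow_pickle=True).item()
px=lambda X:(270+(X[0]+.5)/3.8-.5,(X[1]+.5)/3.8-.5)
def hit(X,O,e,off):
    c,v=ray("wrist",px(X),P)   # plane z = .0855+.141*x_r+off
    n=np.array([-.141*e[0],-.141*e[1],1]); k=.0855+off-.141*np.dot(O,e)
    return c+v*(k-n@c)/(n@v)
O=np.array([.485,.30]);psi=-.08
for _ in range(8):
    e=np.array([np.cos(psi),np.sin(psi)]);l=np.array([-e[1],e[0]])
    L=[hit(X,O,e,.0283) for X in((266,73),(693,258))];Rr=[hit(X,O,e,.0283) for X in((162,343),(598,520))]
    B=[hit(X,O,e,.0283) for X in ()]
    end=[on("wrist",px(X),.118,P) for X in((603,520),(775,5))]
    dl=L[1]-L[0];dr=Rr[1]-Rr[0];psi=np.mean([np.arctan2(d[1],d[0]) for d in(dl,dr)])
    yl=np.mean([q[:2]@l for q in L]);yr=np.mean([q[:2]@l for q in Rr])
    xe=np.mean([q[:2]@e for q in end])
    O=e*(xe-.170)+l*((yl+yr)/2+.057)
if __name__=="__main__":
    print("psi L,R",np.arctan2(dl[1],dl[0]),np.arctan2(dr[1],dr[0]),"end perp",np.arctan2(*(end[1]-end[0])[[0,1]]*np.array([-1,1])),"width",yl-yr,"O",O)
    print("strip ends x_r",[(q[:2]-O)@e for q in L+Rr])
    for n,q in(("FR",(.3305,.2015)),("RR",(.461,.187)),("FL",(.345,.427)),("RL",(.49,.41))): print(n,(np.array(q)-O)@e,(np.array(q)-O)@l)
E
python3 rack.py
```

```text
psi L,R -0.08899013829982935 -0.07289356991694934 end perp -0.09087417119192173 width 0.08610823311904253 O [0.5039 0.2994]
strip ends x_r [np.float64(0.027630506932346963), np.float64(0.16008336433793177), np.float64(0.027680930308864295), np.float64(0.15935418762104614)]
FR -0.1648708729992437 -0.11159132251014668
RR -0.03362575474207666 -0.11549246768332881
FL -0.1686508103419238 0.11434276538649055
RL -0.02275103138936755 0.10912218097521711
```

Rack fit is consistent: yaw −0.081, origin (0.504, 0.299). Next, check the standing carton in the side view taken earlier: top corners (274,269), (287,254), (307,275), (295,287).

```bash
python3 - <<'E'
from h import *
im=cv2.imread("pics/s3f.png");m=((im.min(2)>90)&(np.ptp(im.astype(int),axis=2)<45)).astype(np.uint8)
n,lab,st,ce=cv2.connectedComponentsWithStats(m[245:310,262:322]);i=1+np.argmax(st[1:,4]);print(st[i],ce[i])
C=[on("side",q,.115) for q in((273.8,268.8),(295,287.5),(307.5,275),(287.5,254.4))]
print(np.array(C),np.mean(C,0))
d1=C[1]-C[0]+C[2]-C[3];d2=C[2]-C[1]+C[3]-C[0];print(np.hypot(*d1[:2])/2,np.degrees(np.arctan2(d1[1],d1[0])),np.hypot(*d2[:2])/2,np.degrees(np.arctan2(d2[1],d2[0])))
go("above",[.537,-.144,.24],frame([.843,.537],0))
E
```

```text
[  12   10   34   49 1222] [27.9198 33.1718]
[[ 0.491  -0.1329  0.115 ]
 [ 0.5207 -0.2114  0.115 ]
 [ 0.5681 -0.1861  0.115 ]
 [ 0.5456 -0.0986  0.115 ]] [ 0.5313 -0.1572  0.115 ]
0.0870646914744447 -72.54315429339701 0.05909551231628424 30.30446490569939
above d [-0.2322 -0.0493  0.0999] rv [-0.0042  0.0026 -0.288 ] tcp [ 0.537  -0.144   0.2213]
```

>>> steer_hand --pt "1 -0.45 -0.05 0.1 0 0 -0.4" --pt "1 -0.9 -0.1 0.2 0 0 -0.8" --pt "1 -1.35 -0.15 0.3 0 0 -1.2" --pt "1 -1.8 -0.2 0.5 0 0 -1.7" --pt "1 -2.25 -0.25 0.7 0 0 -2.2" --pt "1 -2.6 -0.3 0.85 0 0 -2.6" --pt "1 -2.9 -0.32 0.9 0 0 -2.88" --pt "1 -2.9 -0.32 0.9 0 0 -2.88" --pt "1 -2.9 -0.32 0.9 0 0 -2.88"

```text
clock: 9.05
tool_pos: [0.5714, -0.1866, 0.2302]
eef_rot: [0.476, 0.879, -0.001, -0.002]
contact_force: [0.1, 1.0, 0.7]
opening: 1.0
finger_force: 0.0
```

```bash
python3 - <<'E'
from h import *
P=r.camera_params("wrist");b=r.snapshot("wrist");cv2.imwrite("pics/w5.png",b[:,:,::-1]);np.save("w5p.npy",P,allow_pickle=True)
cv2.imwrite("pics/w5c.png",cv2.resize(b[100:300,150:420],(800,593))[:,:,::-1])
E
```

```text
(no output)
```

View pics/w5c.png

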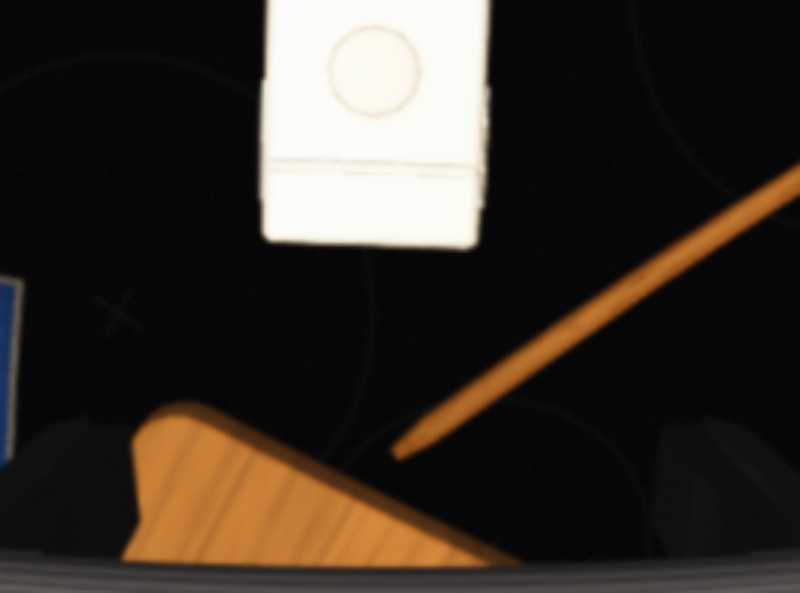

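The view shows the cap at crop (374,70), i.e. image (276,124), and the near carton edge at crop (268,240)–(475,247).

```bash
python3 - <<'E'
from h import *
P=np.load("w5p.npy",allow_pickle=True).item()
f=lambda X,z:on("wrist",(150+(X[0]+.5)/2.963-.5,100+(X[1]+.5)/2.963-.5),z,P)
print("cam",ray("wrist",(283,208),P))
cap=f((374,70),.127);print("cap",cap)
for z in(.115,0):
    a=f((268,240),z);b=f((475,247),z);print(z,a,b,np.hypot(*(b-a)[:2]),np.degrees(np.arctan2(*(b-a)[[1,0]])))
a,b=f((270,160),.115),f((475,170),.115);print("ridge",a,b,np.hypot(*(b-a)[:2]))
im=cv2.imread("pics/w5.png");m=(im.min(2)>150).astype(np.uint8);m[200:]=0
c=max(cv2.findContours(m,0,2)[0],key=cv2.contourArea);print(cv2.boundingRect(c))
E
```

```text
cam (array([ 0.5358, -0.1312,  0.3762]), array([ 0.1356, -0.2146, -0.9672]))
cap [ 0.5299 -0.1338  0.127 ]
0.115 [ 0.5303 -0.189   0.115 ] [ 0.5793 -0.1594  0.115 ] 0.057225670992443134 31.085046245294063
0 [ 0.5279 -0.2144  0.    ] [ 0.5985 -0.1718  0.    ] 0.0824188588395124 31.085046245294006
ridge [ 0.5191 -0.1698  0.115 ] [ 0.5674 -0.1417  0.115 ] 0.05589056334605264
(238, 94, 77, 89)
```

```bash
python3 - <<'E'
from h import *
a=np.radians(31.5);go("g",[.536,-.144,.095],frame([np.cos(a),np.sin(a)],0))
E
```

```text
g d [ 0.0539 -0.0069  0.1546] rv [-0.0021 -0.0017  0.031 ] tcp [ 0.536  -0.144   0.0763]
```

Converted, 0.154 m is 1.54, 0.14 m is 1.4, 0.031 rad is 0.31.

>>> steer_hand --pt "1 0.3 -0.04 0 0 0 0.31" --pt "1 0.54 -0.07 0.1 0 0 0.31" --pt "1 0.54 -0.07 0.3 0 0 0.31" --pt "1 0.54 -0.07 0.7 0 0 0.31" --pt "1 0.54 -0.07 1.1 0 0 0.31" --pt "1 0.54 -0.07 1.4 0 0 0.31" --pt "1 0.54 -0.07 1.54 0 0 0.31" --pt "1 0.54 -0.07 1.54 0 0 0.31"

```text
clock: 9.9
tool_pos: [0.5358, -0.144, 0.0764]
eef_rot: [0.488, 0.873, -0.001, -0.002]
contact_force: [-0.2, -0.8, -0.1]
opening: 1.001
finger_force: 0.0
```

>>> steer_hand --pt "0 0 0 0 0 0 0" --pt "0 0 0 0 0 0 0" --pt "0 0 0 0 0 0 0" --pt "0 0 0 0 0 0 0" --pt "0 0 0 0 0 0 0" --pt "0 0 0 0 0 0 0" --grip_force 30

```text
clock: 10.5
tool_pos: [0.5373, -0.1461, 0.0786]
eef_rot: [0.49, 0.872, -0.0, 0.001]
contact_force: [-0.9, -0.2, 6.3]
opening: 0.678
finger_force: 30.0
```

```bash
cat > tgt.py <<'E'
from rack import *
e=np.array([np.cos(psi),np.sin(psi)]);l=np.array([-e[1],e[0]])
T=.14; n=np.r_[-np.sin(T)*e,np.cos(T)]
load=np.r_[O+.08*e-.057*l,.0855+.141*.08]
Rt=frame(l,-T); g=lambda h:load+n*(.095+h)
E
python3 - <<'E'
from tgt import *
print(psi,load,-Rt[:,2]-n)
a=np.radians(31.5);R0=frame([np.cos(a),np.sin(a)],0);p0=np.array([.536,-.144,.0763])
up=p0+[0,0,.2]
go("hover",g(.1),Rt,up,R0)
E
```

```text
-0.08094185410838935 [0.579  0.2361 0.0968] [0. 0. 0.]
hover d [0.3161 0.2154 0.0049] rv [-0.0658 -0.1295 -0.9385] tcp [0.5545 0.2381 0.2714]
```

Converted, -0.2 m is -2, -0.19 m is -1.9.

>>> steer_hand --pt "0 0 0 -0.3 0 0 0" --pt "0 0 0 -0.7 0 0 0" --pt "0 0 0 -1.1 0 0 0" --pt "0 0 0 -1.5 0 0 0" --pt "0 0 0 -1.9 0 0 0" --pt "0 0 0 -2 0 0 0" --pt "0 0 0 -2 0 0 0"

```text
clock: 11.2
tool_pos: [0.5371, -0.1461, 0.2783]
eef_rot: [0.49, 0.872, -0.0, 0.001]
contact_force: [0.5, 0.1, -4.5]
opening: 0.677
finger_force: 30.0
```

>>> steer_hand --pt "0 0.3 0.2 0 -0.06 -0.13 -0.9" --pt "0 0.6 0.4 0 -0.13 -0.26 -1.8" --pt "0 1 0.65 0 -0.2 -0.4 -2.8" --pt "0 1.4 0.9 0 -0.27 -0.53 -3.8" --pt "0 1.8 1.2 0 -0.34 -0.67 -4.9" --pt "0 2.1 1.45 0 -0.41 -0.8 -5.9" --pt "0 2.5 1.7 0 -0.48 -0.95 -6.9" --pt "0 2.8 1.9 0 -0.55 -1.1 -8" --pt "0 3.16 2.154 0.05 -0.658 -1.295 -9.385" --pt "0 3.16 2.154 0.05 -0.658 -1.295 -9.385"

```text
clock: 12.2
tool_pos: [0.5523, 0.2443, 0.2692]
eef_rot: [0.035, 0.997, -0.0, 0.067]
contact_force: [-0.1, 0.5, -3.2]
opening: 0.675
finger_force: 30.0
```

>>> steer_hand --pt "0 0 0 0 0 0 0" --pt "0 0 0 0 0 0 0" --pt "0 0 0 0 0 0 0"

```text
clock: 12.5
tool_pos: [0.5561, 0.2339, 0.2713]
eef_rot: [0.043, 0.997, -0.004, 0.069]
contact_force: [0.2, -0.3, -4.3]
opening: 0.68
finger_force: 30.0
```

```bash
python3 - <<'E'
from tgt import *
s=r.get_state();print(s["q"])
go("rem",g(.1),Rt); go("0",g(0),Rt)
a=r.snapshot("side");b=r.snapshot("wrist");cv2.imwrite("pics/s6.png",a[:,:,::-1]);cv2.imwrite("pics/s6c.png",np.hstack([cv2.resize(a[100:250,150:350],(500,375)),cv2.resize(b[:,100:450],(300,375))])[:,:,::-1])
E
```

```text
[-0.2083  0.6082 -0.5207  1.7058  0.5154  0.8538  0.5161]
rem d [ 0.002   0.0041 -0.0004] rv [-0.0033 -0.0024 -0.0044] tcp [0.5545 0.2381 0.2714]
0 d [0.0017 0.0044 0.0996] rv [-0.0033 -0.0024 -0.0044] tcp [0.5684 0.237  0.1723]
```

View pics/s6c.png

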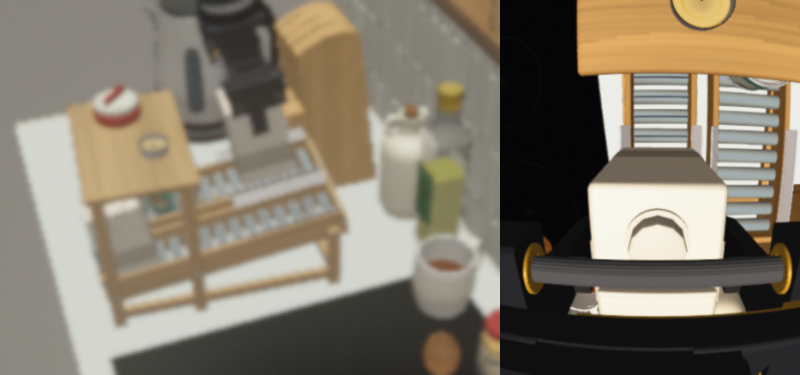

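Picture budget is used; from here I'll use numbers only. This view shows the carton square above the lane, with the lane centre near image column 289 against the tool's 283. I'll measure the lateral offset numerically.

```bash
python3 - <<'E'
from tgt import *
ps=[];Rs=[]
for i in range(8):
    P=r.camera_params("wrist");b=r.snapshot("wrist");s=r.get_state();ps.append(s["tool_pos"]);Rs.append(s["eef_rot"])
print("mean",np.mean(ps,0),"sd",np.std(ps,0),R.from_quat(Rs).mean().as_quat())
Rm=R.from_quat(Rs).mean().as_matrix();print("rem",Rm.T@(g(.1)+Rt[:,2]*.0187-np.mean(ps,0)),R.from_matrix(Rm.T@Rt).as_rotvec())
b=b.astype(int)
for v in(90,100,110,120,130,140,150,160):
    row=b[v,220:360];o=(row[:,0]-row[:,2])>45
    ed=np.flatnonzero(np.diff(o.astype(int)))+220
    print(v,ed)
E
```

```text
mean [0.5562 0.2356 0.2725] sd [0.0001 0.0004 0.0001] [ 0.0417  0.9967 -0.0032  0.0695]
rem [0.0021 0.0023 0.0008] [-0.0009 -0.0007 -0.0027]
90 [240 252 317 327 340 353]
100 [240 253 317 327 340 353]
110 [240 252 317 327 340 352]
120 [240 252 317 327 340 352]
130 [241 252 317 326 339 352]
140 [249 252 316 321 339 351]
150 [250 252 317 320 339 342]
160 [250 253 316 320 339 342]
```

```bash
python3 - <<'E'
from tgt import *
P=r.camera_params("wrist");im=r.snapshot("wrist");s=r.get_state();Rm=R.from_quat(s["eef_rot"]).as_matrix();p=np.array(s["tool_pos"])
def hit(uv,off):
    c,v=ray("wrist",uv,P);nn=np.array([-.141*e[0],-.141*e[1],1]);k=.0855+off-.141*(O@e);return c+v*(k-nn@c)/(nn@v)
for v in(90,110,130):
  for off,us in((0,(252.5,317.3)),(.014,(240.5,327.5))):
    q=[hit((u,v),off) for u in us];print(v,off,"rack x,y",[((x[:2]-O)@e).round(4) for x in q],[((x[:2]-O)@l).round(4) for x in q],"tool y",[(Rm.T@(x-p))[1].round(4) for x in q])
# carton face columns near its top far edge
b=im.astype(int)
for v in(215,225): print(v,[ (i,b[v,i].tolist()) for i in (195,200,205,210,350,355,360,365,370)])
E
```

```text
90 0 rack x,y [np.float64(-0.0174), np.float64(-0.0173)] [np.float64(-0.0884), np.float64(-0.0249)] tool y [np.float64(-0.0297), np.float64(0.0339)]
90 0.014 rack x,y [np.float64(-0.0182), np.float64(-0.018)] [np.float64(-0.0985), np.float64(-0.0167)] tool y [np.float64(-0.0398), np.float64(0.0421)]
110 0 rack x,y [np.float64(0.0025), np.float64(0.0026)] [np.float64(-0.0886), np.float64(-0.0249)] tool y [np.float64(-0.0298), np.float64(0.0339)]
110 0.014 rack x,y [np.float64(0.0009), np.float64(0.0011)] [np.float64(-0.0987), np.float64(-0.0166)] tool y [np.float64(-0.0399), np.float64(0.0422)]
130 0 rack x,y [np.float64(0.0222), np.float64(0.0224)] [np.float64(-0.0888), np.float64(-0.0248)] tool y [np.float64(-0.0299), np.float64(0.034)]
130 0.014 rack x,y [np.float64(0.0198), np.float64(0.02)] [np.float64(-0.0989), np.float64(-0.0165)] tool y [np.float64(-0.0401), np.float64(0.0424)]
215 [(195, [6, 6, 6]), (200, [8, 9, 9]), (205, [241, 235, 218]), (210, [248, 248, 238]), (350, [248, 245, 232]), (355, [248, 245, 232]), (360, [246, 242, 227]), (365, [173, 166, 154]), (370, [162, 174, 177])]
225 [(195, [5, 4, 5]), (200, [6, 5, 7]), (205, [238, 230, 208]), (210, [248, 247, 238]), (350, [248, 245, 231]), (355, [248, 245, 232]), (360, [243, 238, 221]), (365, [169, 136, 95]), (370, [166, 128, 81])]
```

Wrist view agrees: the lane centre is +2 mm in tool y and the yaw is aligned. I'll descend.

Careful with the scale: shifts go in units of 100 mm and turns go in units of 0.1 rad. That gives: 0.092 m is 0.92, 0.002 m is 0.02.

>>> steer_hand --pt "0 0.02 0.02 0.1 0 0 0" --pt "0 0.02 0.02 0.3 0 0 0" --pt "0 0.02 0.02 0.5 0 0 0" --pt "0 0.02 0.02 0.66 0 0 0" --pt "0 0.02 0.02 0.8 0 0 0" --pt "0 0.02 0.02 0.88 0 0 0" --pt "0 0.02 0.02 0.92 0 0 0" --pt "0 0.02 0.02 0.94 0 0 0" --pt "0 0.02 0.02 0.94 0 0 0" --pt "0 0.02 0.02 0.94 0 0 0"

```text
clock: 14.05
tool_pos: [0.5676, 0.2374, 0.1797]
eef_rot: [0.041, 0.997, -0.003, 0.07]
contact_force: [0.1, 0.6, -3.1]
opening: 0.677
finger_force: 30.0
```

```bash
python3 -c "
from tgt import *
go('0',g(0),Rt)"
```

```text
0 d [ 0.0002 -0.0003  0.0074] rv [ 0.      0.0001 -0.002 ] tcp [0.5684 0.237  0.1723]
```

Converted, 0.004 m is 0.04, 0.002 m is 0.02.

>>> steer_hand --pt "0 0 0 0.02 0 0 0" --pt "0 0 0 0.04 0 0 0" --pt "0 0 0 0.04 0 0 0"

```text
clock: 14.35
tool_pos: [0.5678, 0.2369, 0.1749]
eef_rot: [0.041, 0.997, -0.003, 0.069]
contact_force: [-0.2, -0.2, -3.4]
opening: 0.679
finger_force: 30.0
```

>>> steer_hand --pt "0 0 0 0.01 0 0 0" --pt "0 0 0 0.015 0 0 0" --pt "0 0 0 0.015 0 0 0"

```text
clock: 14.65
tool_pos: [0.5683, 0.2371, 0.174]
eef_rot: [0.041, 0.997, -0.003, 0.07]
contact_force: [-0.1, -0.2, 0.1]
opening: 0.68
finger_force: 30.0
```

Converted, 0.001 m is 0.01.

>>> steer_hand --pt "0 0 0 0.01 0 0 0" --pt "0 0 0 0.01 0 0 0"

```text
clock: 14.85
tool_pos: [0.5689, 0.237, 0.1741]
eef_rot: [0.041, 0.997, -0.003, 0.071]
contact_force: [-3.3, -2.4, 7.9]
opening: 0.679
finger_force: 30.0
```

Seated on the rollers. Release and hold still while it rolls.

>>> steer_hand --pt "1 0 0 0 0 0 0" --pt "1 0 0 0 0 0 0" --pt "1 0 0 0 0 0 0" --pt "1 0 0 0 0 0 0" --pt "1 0 0 0 0 0 0" --pt "1 0 0 0 0 0 0" --pt "1 0 0 0 0 0 0" --pt "1 0 0 0 0 0 0" --pt "1 0 0 0 0 0 0" --pt "1 0 0 0 0 0 0"

```text
clock: 15.85
tool_pos: [0.5682, 0.2371, 0.1726]
eef_rot: [0.041, 0.997, -0.003, 0.07]
contact_force: [0.1, -0.2, -0.1]
opening: 0.998
finger_force: 0.0
```

```bash
python3 - <<'E'
from tgt import *
P=r.camera_params("wrist");im=r.snapshot("wrist");cv2.imwrite("pics/w7.png",im[:,:,::-1]);b=im.astype(int)
m=(b.min(2)>195).astype(np.uint8);m[300:]=0
n_,lab,st,ce=cv2.connectedComponentsWithStats(m);print([ (st[i].tolist(),ce[i].round().tolist()) for i in range(1,n_) if st[i,4]>150])
E
```

```text
[([198, 44, 171, 76, 10660], [283.0, 84.0]), ([251, 44, 67, 21, 1008], [284.0, 52.0]), ([187, 48, 11, 73, 412], [193.0, 75.0]), ([490, 76, 70, 171, 9915], [527.0, 156.0]), ([383, 91, 62, 11, 310], [411.0, 96.0]), ([199, 119, 169, 58, 9369], [282.0, 148.0]), ([382, 120, 61, 10, 355], [412.0, 125.0]), ([381, 150, 58, 9, 321], [410.0, 154.0]), ([205, 179, 12, 55, 307], [211.0, 200.0]), ([242, 179, 83, 6, 457], [282.0, 182.0]), ([350, 181, 6, 60, 183], [352.0, 210.0]), ([379, 180, 56, 6, 305], [406.0, 183.0]), ([242, 208, 82, 6, 442], [284.0, 210.0]), ([377, 208, 54, 6, 290], [403.0, 210.0]), ([375, 235, 44, 5, 190], [397.0, 237.0]), ([246, 236, 77, 5, 383], [284.0, 238.0]), ([245, 263, 77, 4, 262], [286.0, 264.0]), ([246, 288, 74, 3, 189], [283.0, 289.0])]
```

It has rolled down. Retreat and check where the rear face came to rest.

Converted, -0.1 m is -1, -0.06 m is -0.6.

>>> steer_hand --pt "1 0 0 -0.2 0 0 0" --pt "1 0 0 -0.6 0 0 0" --pt "1 0 0 -1 0 0 0" --pt "1 0 0 -1 0 0 0" --pt "1 0 0 -1 0 0 0" --pt "1 0 0 -1 0 0 0" --pt "1 0 0 -1 0 0 0" --pt "1 0 0 -1 0 0 0"

```text
clock: 16.7
tool_pos: [0.554, 0.2379, 0.2704]
eef_rot: [0.041, 0.997, -0.004, 0.069]
contact_force: [0.2, 0.4, -0.1]
opening: 1.003
finger_force: 0.0
```

```bash
python3 - <<'E'
from tgt import *
for k in range(2):
    P=r.camera_params("wrist");im=r.snapshot("wrist")
    if k==0: [r.snapshot("wrist") for _ in range(4)]
    b=im.astype(int);col=b[:,275:293].mean(1).astype(int)
    print(k,[(v,col[v].tolist()) for v in range(50,150,3)] if k else "")
    cv2.imwrite(f"pics/w8_{k}.png",im[:,:,::-1])
print(np.abs(cv2.imread("pics/w8_0.png").astype(int)-cv2.imread("pics/w8_1.png")).max())
print([(x,[round(float(t)) for t in ()]) for x in ()])
def hit(uv,off):
    c,v=ray("wrist",uv,P);nn=np.array([-.141*e[0],-.141*e[1],1]);kk=.0855+off-.141*(O@e);return (c+v*(kk-nn@c)/(nn@v))
for v in range(50,130,6): print(v,((hit((284,v),0)[:2]-O)@e).round(4),end=" ")
c,_=ray("wrist",(284,100),P);print("\ncam rack",(c[:2]-O)@e,c[2])
E
```

```text
0 
1 [(50, [234, 187, 109]), (53, [231, 182, 106]), (56, [227, 176, 101]), (59, [228, 177, 103]), (62, [227, 175, 102]), (65, [226, 174, 100]), (68, [226, 174, 101]), (71, [225, 173, 100]), (74, [226, 174, 101]), (77, [225, 173, 100]), (80, [223, 170, 99]), (83, [200, 144, 76]), (86, [104, 81, 56]), (89, [109, 98, 84]), (92, [171, 177, 175]), (95, [144, 144, 136]), (98, [236, 236, 232]), (101, [241, 241, 237]), (104, [154, 155, 147]), (107, [174, 182, 181]), (110, [177, 188, 196]), (113, [175, 185, 185]), (116, [156, 158, 150]), (119, [234, 234, 230]), (122, [242, 242, 238]), (125, [147, 147, 139]), (128, [170, 176, 171]), (131, [176, 188, 193]), (134, [177, 189, 192]), (137, [165, 169, 162]), (140, [198, 198, 191]), (143, [244, 244, 240]), (146, [150, 150, 142]), (149, [167, 170, 162])]
126
[]
50 -0.0595 56 -0.0533 62 -0.0472 68 -0.0411 74 -0.0351 80 -0.029 86 -0.0231 92 -0.0171 98 -0.0112 104 -0.0052 110 0.0007 116 0.0066 122 0.0124 128 0.0183 
cam rack -0.0302617223497574 0.4067433423267923
```

Two frames differ by 126 at some pixels, likely an edge or motion. I'll clear the arm and check the cartons with the side camera along the lane.

Converted, -0.24 m is -2.4, -0.3 m is -3.

>>> steer_hand --pt "1 0 -0.1 -0.3 0 0 0" --pt "1 0 -0.4 -0.6 0 0 0" --pt "1 0 -0.8 -0.8 0 0 0" --pt "1 0 -1.2 -0.8 0 0 0" --pt "1 0 -1.6 -0.8 0 0 0" --pt "1 0 -2 -0.8 0 0 0" --pt "1 0 -2.4 -0.8 0 0 0" --pt "1 0 -2.8 -0.8 0 0 0" --pt "1 0 -3 -0.8 0 0 0" --pt "1 0 -3 -0.8 0 0 0"

```text
clock: 18.0
tool_pos: [0.5179, -0.0639, 0.3506]
eef_rot: [0.045, 0.997, -0.004, 0.069]
contact_force: [-0.4, 0.0, 1.1]
opening: 1.002
finger_force: 0.0
```

```bash
python3 - <<'E'
from tgt import *
d=cv2.absdiff(cv2.imread("pics/w8_0.png"),cv2.imread("pics/w8_1.png")).max(2);ys,xs=np.where(d>40);print("diff",len(xs),xs.min(),xs.max(),ys.min(),ys.max())
stop=load-.248*np.r_[e*np.cos(T),np.sin(T)];U=np.r_[e*np.cos(T),np.sin(T)];L3=np.r_[l,0]
now=r.snapshot("side")[:,:,::-1];cv2.imwrite("pics/s9.png",now);sc=r.snapshot("scene")[:,:,::-1];cv2.imwrite("pics/sc9.png",sc)
old=cv2.imread("pics/s3f.png");old0=cv2.imread("pics/side0.png")
for h in(.06,.09):
  for s_ in range(-10,230,10):
    q=proj("side",stop+U*s_/1000+L3*(-.030)+n*h)[0];u,v=q.round().astype(int)
    print(h,s_,(u,v),old0[v,u],old[v,u],now[v,u])
old=cv2.imread("pics/scene0.png");d=cv2.absdiff(old,sc).max(2)
print("scene diff rack/spoon/jar",[(int((d[a:b,c:f]>40).sum())) for a,b,c,f in((200,340,80,235),(180,228,235,320))])
d=cv2.absdiff(old0,now).max(2);print("side board objs",int((d[130:165,180:222]>40).sum()))
E
```

```text
diff 5231 0 559 0 351
0.06 -10 (np.int64(184), np.int64(203)) [207 214 211] [206 214 211] [207 214 211]
0.06 0 (np.int64(187), np.int64(202)) [167 173 172] [165 172 170] [166 173 171]
0.06 10 (np.int64(190), np.int64(201)) [ 93 115 133] [ 88 110 129] [ 93 115 133]
0.06 20 (np.int64(193), np.int64(200)) [ 88 113 132] [ 84 109 129] [ 88 113 133]
0.06 30 (np.int64(196), np.int64(199)) [127 140 147] [125 138 145] [128 141 148]
0.06 40 (np.int64(199), np.int64(198)) [132 144 151] [128 140 146] [132 144 150]
0.06 50 (np.int64(202), np.int64(197)) [133 145 151] [75 85 88] [133 144 151]
0.06 60 (np.int64(205), np.int64(196)) [133 145 152] [65 68 69] [133 145 152]
0.06 70 (np.int64(208), np.int64(195)) [133 145 151] [71 74 75] [132 144 150]
0.06 80 (np.int64(211), np.int64(195)) [105 122 134] [131 135 136] [128 140 147]
0.06 90 (np.int64(214), np.int64(194)) [ 90 117 138] [173 177 178] [130 143 149]
0.06 100 (np.int64(217), np.int64(193)) [ 89
[... 2305 characters left out ...]
50 (np.int64(229), np.int64(181)) [112 135 151] [110 133 149] [114 134 148]
0.09 160 (np.int64(232), np.int64(181)) [121 147 165] [119 145 163] [122 148 165]
0.09 170 (np.int64(235), np.int64(180)) [126 152 169] [124 151 168] [125 152 169]
0.09 180 (np.int64(238), np.int64(179)) [129 154 170] [128 152 168] [128 153 169]
0.09 190 (np.int64(241), np.int64(178)) [133 153 166] [133 152 164] [133 153 165]
0.09 200 (np.int64(244), np.int64(177)) [147 153 158] [147 152 156] [147 153 157]
0.09 210 (np.int64(247), np.int64(176)) [148 154 159] [147 154 158] [148 154 159]
0.09 220 (np.int64(250), np.int64(175)) [148 153 155] [147 153 154] [148 153 155]
scene diff rack/spoon/jar [0, 0]
side board objs 0
```

The second carton sits flush behind the front one with no gap, and nothing else has changed in the views. Handing in.

```bash
python3 - <<'E'
from plant import r
import numpy as np,cv2
b=r.snapshot("side")[:,:,::-1];print(int((cv2.absdiff(cv2.imread("pics/s9.png"),np.ascontiguousarray(b))[150:215,180:260]>30).sum()))
print(r.finish_job())
E
```

```text
22
the job is handed in; nothing more can be done
None
```

I stood the carton up, let it go, then set it cap up at the rear of the narrow lane, where it rolled down to rest against the front carton; I handed the job in at about 18 s, with nothing else moved in the views I checked, but I viewed 11 pictures against the limit of 10.

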